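# Hold a telescopic leg at its length mark and shut its cam lever

### The job

The drying rack's telescopic leg is sprung outwards on its pole: with the cam lever still open, push the leg in along the pole until its mouth just meets the black length ring, and steady it there. Then, without letting the leg leave the ring, squeeze the cam lever fully shut against the leg so that the fingers grip lever and leg together, and finish while holding it like that, leg at the ring and lever shut, so that I can put in the locking pin. Leave the ring where it is and do not disturb the carton, jar, tape measure, clothes peg and pen lying about.

Things in the scene. Friction and masses are not known exactly. Their poses are not given: they have to be found in the camera images.
- holder: Fixed bench holder: grey clamp block on a steel plate (100x110 mm), holding one end of a level 18 mm steel pole. Block 56 mm along the pole, 50 mm wide, top 89 mm above the worktop. Origin on the worktop under the block's middle. x axis: along the pole, away from the block towards the leg; z up; +y is the cam lever's side. Pole axis 70 mm above the worktop.
- mark (a point): The length mark: centre of the leg-side face of a black rubber ring (27 mm diameter, 6 mm long) on the pole, 70 mm above the worktop. Axes as the holder's. It sits 65 to 115 mm from the block's middle, differently each time. The ring does not stop the leg.
- mouth (a point): Centre of the sliding leg's mouth: end face of its 28 mm collar, facing block and ring. Axes as the holder's. At the mark it lies in the plane of the ring's leg-side face. Along +x from it: collar to 12 mm; finger wing at 12-18 mm (plate across the leg, 96 mm wide, 42 high; push the leg in by its far face, a finger each side of the leg); gripping zone 18-62 mm; rubber end at 131 mm.
- grip (a point): Point on the leg's axis 30 mm (+x) from the mouth, between the cheek and the lever, 70 mm above the worktop: where the fingers should squeeze, from above, closing along y. Same axes as the mark.
- leg (a joint): How far the leg is pushed in along the pole, m: 0 = fully out (the start), grows as it moves in -x towards the clamp block, stops at 0.12. An inner spring pushes it out with about 3 N at 0 and 6 N at 0.1, also while the lever is shut, so it must be held; sliding friction 0.8 N.
- cam_lever (a joint): Angle of the cam lever, rad: 0 = shut, flat against the leg; 0.28 = fully open, tip swung out to +y. Vertical pivot 76 mm (+x) from the mouth, 10 mm (+y) from the axis; tip towards the mouth. Sprung open; takes about 4 N near its tip to shut; let go, it opens again.
- lever_face: The lever's flat dark steel plate, 54 mm long, 6 thick, 34 high (53 to 87 mm above the worktop), on the leg's +y side. Origin at the pivot. Shut: runs from 23 to 77 mm from the mouth, outer face 17 mm (+y) from the leg's axis; open: outer face at its tip about 31 mm from the axis.
- cheek: Firm grey plastic cheek (gives 1 mm at most) on the leg's -y side, opposite the lever, 66 mm long, 36 high, outer face 16 mm (-y) from the axis, 18 to 84 mm from the mouth. Origin: centre of the mouth. Cheek and shut lever together are 33 mm wide (middle 0.5 mm to +y of the axis).
- soap_carton: Bystander: teal and white carton 55x74x112 mm, standing; origin under its centre.
- jar: Bystander: small jar with dark lid, 44 mm diameter, 105 mm high; origin under its centre.
- pocket_tape: Bystander: yellow tape measure 80x33x60 mm; origin under its centre.
- clothes_peg: Bystander: pale clothes peg 15x72x12 mm lying on the worktop; origin under its centre.
- pen: Bystander: pen 17x135x16 mm lying on the worktop; origin under its centre.

How it is judged:
On the way, in this order (a step that is already met when the one before it is completed fails the run):
1. the leg is steady at the ring (mouth within 5 mm of the mark) with the cam lever still open (over 0.18 rad) (x of mouth in the frame of mark between -0.005 and 0.005 m and value of joint cam_lever above 0.18 rad), for 0.2 s.
2. the lever is shut (under 0.04 rad) with the leg at the ring (within 5 mm) (x of mouth in the frame of mark between -0.005 and 0.005 m and value of joint cam_lever below 0.04 rad), for 0.2 s.
At the end, for the whole second after the job is handed in: The program finishes while holding: the leg's mouth within 5 mm of the ring's face, the cam lever shut to under 0.04 rad, the leg still, and the fingers pressing on both the lever and the opposite cheek with more than 3 N each (all of step 2 and contact force between the fingers and lever_face above 3 N and contact force between the fingers and cheek above 3 N and velocity of joint leg between -0.01 and 0.01 m/s); the arm keeps its last pose, push and grip.
It fails at once if the lever is closed more than half way (under 0.12 rad) while the leg is more than 10 mm from the ring (value of joint cam_lever below 0.12 rad and (x of mouth in the frame of mark above 0.01 m or x of mouth in the frame of mark below -0.01 m)).
It fails at once if the ring is moved (distance of mark from where it was at the start of the episode above 0.004 m).
It fails at once if a bystander is moved more than 20 mm (distance of any of soap_carton, jar, pocket_tape, clothes_peg, pen from where it was at the start of the episode above 0.02 m).
It also fails if it takes over 32 s, if anything falls off the work surface, if the arm or the gripper's body presses on something with over 40 N, if the wrist force passes 120 N, or if a joint passes its speed limit or range.

### The arm

A 6-joint arm with a two-finger parallel gripper is mounted at the origin on a cart in front of the work surface, level with it; the furniture and walls round the work are solid. World frame = base frame: x ahead of the robot, y to its left, z up, the work surface at z = 0. Lengths are in m, angles in rad, forces in N, time in s.
With the tool pointing down it reaches from about 0.325 to 0.9 m from the base axis. Payload 6.1 kg.
Tool frame: the origin (TCP) lies midway between the tips of the shut fingers; the grasp point (between the pads) lies 19 mm behind it; z points along the fingers, y is the line along which they close (so a half turn about z gives the same grasp; the last joint's range is limited). The gripper opens to 85 mm and grips with 20 to 120 N. Pads are 22 mm wide; open, the fingers measure 114 mm over their backs; the gripper's body (76 mm by 85 mm) begins 54 mm behind the grasp point. The pads swing forward as they close: fully open they stand 13 mm farther back than shut.
Start: joints at [1.15, 0.22, 1.526, -0, 1.395, -0.126], TCP at [0.182, 0.598, 0.231] pointing down, gripper open.
Joint ranges: [-2.98, 2.98], [-0.91, 2.08], [0.09, 2.57], [-1.24, 4.39], [0.2, 2.65], [-2.68, 2.68]. Speed limits (rad/s): [2.57, 2.57, 3.01, 3.14, 3.14, 3.14].

### API

Orientations are given as [roll, pitch, yaw] about the fixed x, y, z axes, in that order (R = Rz(yaw) Ry(pitch) Rx(roll)).
In Python, from plant import movep, move_l, set_joints, gripper_to, hold, inverse_kinematics, observe, get_image, get_calibration, Unreachable, job_done gives the robot as it stands. Calls block until the motion is done:
- movep(position, orientation): joint-space move of the TCP to a pose.
- move_l(position, feed=0.15, rotation=None, max_force=None): straight line of the TCP; rotation=None keeps the orientation; feed is the mean speed in m/s. With max_force (N) it stops when the force on the tool has changed by that much, and returns True; else False.
- set_joints(angles): joint-space move.
- gripper_to(opening, f_grip=None): finger opening in m; f_grip is the grip in N (None keeps the last); returns when the fingers have stopped.
- hold(seconds).
- inverse_kinematics(position, orientation): joint angles nearest the present ones, or None.
- observe(): the state.
- get_image(name): name is "scene" or "top" or "wrist"; returns (picture, depth): 400x640x3 uint8, red, green, blue; 400x640 float32, m along the optical axis (not along the pixel's ray), 0 where there is no reading.
- get_calibration(name): a dict with "intrinsics" (3x3 intrinsics, pixels), "world_from_camera" (4x4, takes a point from camera to world coordinates). Camera axes: x right, y down, z forward; pixel columns grow to the right and rows downward; lengths in m; the calibration is good to about 2 mm. The wrist camera is an equidistant fisheye: a pixel r from the principal point sees the ray r / f radians off the axis. A picture is of the moment at which its call begins: read the wrist's pose just before it. get_calibration takes no time and is no camera call; for the wrist camera it gives the pose at the moment of the call.
A pose or a line that the arm cannot do raises Unreachable and nothing moves.
- job_done(): hands the job in; it is judged then, once.
The state is a dict: "time_s": time; "q": joint angles; "joint_velocities": joint speeds; "joint_torque": joint torques, N m; "eef_pos": TCP position; "tcp_rot": TCP orientation; "ft_force": force on the tool from outside, world axes, zero at the start; "torque": the same for the moment, N m; "opening": finger opening in m; "grasp_force": force on a finger pad.
Only numpy, scipy, OpenCV 4.12 (cv2) and the standard library are available. Lean on these libraries where they do the work, as an engineer would, in place of code of your own. Each camera call takes 0.05 s, during which the arm holds its last target. There are 200 camera calls.

## Working session

There is one attempt and no reset: what is moved stays moved. The work goes in short steps, each a Python script; the robot and the scene stay as the last script left them, time stands still between calls to the robot, and variables do not carry over. Pictures are saved under pics/ and viewed, at most 10 in all, crops included, and the job is handed in when it is done.

```bash
mkdir -p pics; python3 - <<'E'
from plant import *
import cv2,numpy as np
o=observe();print(o["time_s"],o["eef_pos"],o["tcp_rot"])
for n in("scene","top"):
    p,d=get_image(n);c=get_calibration(n)
    cv2.imwrite(f"pics/{n}0.png",p[:,:,::-1]);np.savez(f"pics/{n}0.npz",p=p,d=d,K=c["intrinsics"],T=c["world_from_camera"])
    print(n,c["intrinsics"],c["world_from_camera"])
E
```

```text
0.0 [0.18133145 0.59746812 0.23018964] [-3.13963324e+00 -2.57198528e-04  2.84680409e+00]
scene [[432.15073582   0.         321.78751448]
 [  0.         432.15073582 202.33685613]
 [  0.           0.           1.        ]] [[ 0.69412922 -0.55923521  0.45325557  0.07879175]
 [-0.71958483 -0.52195127  0.4580006  -0.71210212]
 [-0.01955274 -0.64406743 -0.76471879  0.76373607]
 [ 0.          0.          0.          1.        ]]
top [[507.39099351   0.         326.53744016]
 [  0.         507.39099351 199.71345287]
 [  0.           0.           1.        ]] [[ 0.02824087 -0.97943693  0.19976423  0.28876303]
 [-0.99959255 -0.02849979  0.00157995 -0.30776066]
 [ 0.00414578 -0.19972745 -0.97984272  0.90982857]
 [ 0.          0.          0.          1.        ]]
```

View pics/top0.png

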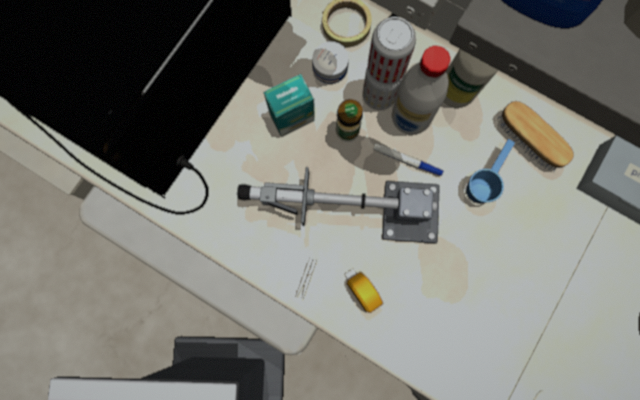

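View pics/scene0.png

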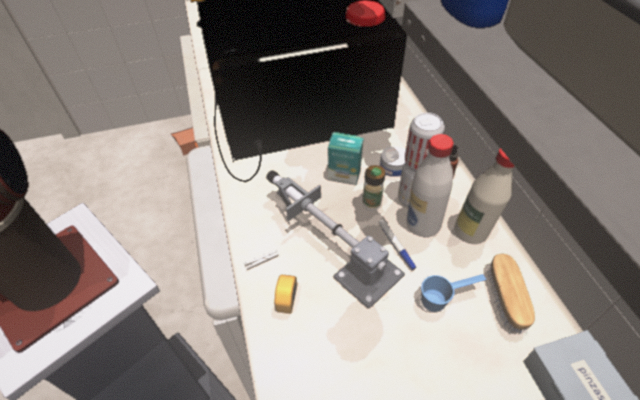

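The top view shows the holder block at (416,203), ring at about (363,200), wing at about (305,196), and rubber end at (243,191). The leg points to +y, so the lever is on the image's lower side. I'll zoom in and deproject these points.

```bash
cat > h.py <<'E'
import numpy as np,cv2
def at_z(K,T,u,v,z):
    r=T[:3,:3]@np.linalg.solve(K,[u,v,1.]);return T[:3,3]+r*(z-T[2,3])/r[2]
E
python3 - <<'E'
import numpy as np,cv2
from h import *
f=np.load("pics/top0.npz");p,d,K,T=[f[k] for k in "pdKT"]
c=p[150:250,230:445,::-1];cv2.imwrite("pics/topz.png",cv2.resize(c,(795,370),interpolation=cv2.INTER_CUBIC))
v,u=np.mgrid[0:400,0:640];P=np.stack([(u-K[0,2])/K[0,0]*d,(v-K[1,2])/K[1,1]*d,d],-1)@T[:3,:3].T+T[:3,3]
# block top
m=(abs(P[...,2]-.089)<.006)&(u>390)&(u<445)&(v>180)&(v<240);print("block",m.sum(),P[m].mean(0),P[m].min(0),P[m].max(0))
# pole ridge: per column between 318 and 392 & highest point
for a in list(range(242,400,6)):
    col=P[170:230,a];i=col[:,2].argmax();print(a,170+i,col[i].round(4))
E
```

```text
block 990 [ 0.45577204 -0.45347945  0.08828452] [ 0.43073995 -0.48184706  0.08301577] [ 0.48246723 -0.42504374  0.09459435]
242 180 [ 0.2888 -0.3078  0.9098]
248 186 [ 0.4768 -0.1746  0.0835]
254 186 [ 0.2888 -0.3078  0.9098]
260 229 [ 0.2888 -0.3078  0.9098]
266 175 [ 0.2888 -0.3078  0.9098]
272 190 [ 0.2888 -0.3078  0.9098]
278 202 [ 0.2888 -0.3078  0.9098]
284 185 [ 0.4791 -0.2351  0.0885]
290 185 [ 0.4795 -0.245   0.0879]
296 186 [ 0.4779 -0.2551  0.0886]
302 213 [ 0.4319 -0.267   0.0935]
308 225 [ 0.2888 -0.3078  0.9098]
314 194 [ 0.2888 -0.3078  0.9098]
320 208 [ 0.2888 -0.3078  0.9098]
326 179 [ 0.2888 -0.3078  0.9098]
332 199 [ 0.4597 -0.3155  0.0788]
338 197 [ 0.4634 -0.3255  0.0785]
344 197 [ 0.4637 -0.3355  0.0789]
350 223 [ 0.2888 -0.3078  0.9098]
356 197 [ 0.4643 -0.3556  0.0787]
362 199 [ 0.4602 -0.3654  0.0833]
368 200 [ 0.4598 -0.3758  0.0783]
374 203 [ 0.4548 -0.3858  0.0793]
380 199 [ 0.4616 -0.3956  0.0806]
386 201 [ 0.4589 -0.4059  0.0785]
392 205 [ 0.4525 -0.416   0.0782]
398 213 [ 0.438  -0.425   0.0848]
```

View pics/topz.png

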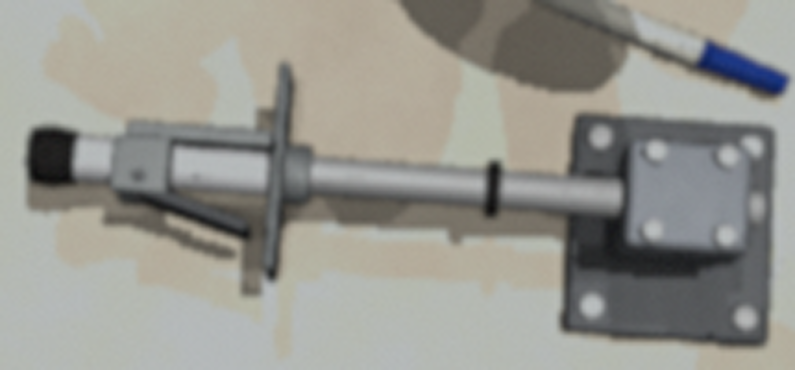

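The zoom shows the mouth face at crop (311,172), the ring's leg-side face at crop (487,187), and the lever open on the lower side. I'll work out the axis, the bystander heights and the oven's extent for a safe path.

```bash
python3 - <<'E'
import numpy as np
from h import *
f=np.load("pics/top0.npz");p,d,K,T=[f[k] for k in "pdKT"]
s=795/215
g=lambda x,y,z=.07: at_z(K,T,230+(x+.5)/s-.5,150+(y+.5)/s-.5,z)
for n,x,y in [("end",75,156),("mouth",311,172),("poleA",330,173.5),("ring",487,187),("poleB",600,196),("wingtop",286,66),("wingbot",271,276),("levertip",246,233)]: print(n,g(x,y).round(4))
a=g(600,196);b=g(75,156);ax=(b-a)[:2];print("yaw",np.arctan2(ax[1],ax[0]))
for nm in("top","scene"):
    f=np.load(f"pics/{nm}0.npz");d,K,T=[f[k] for k in "dKT"]
    v,u=np.mgrid[0:400,0:640];P=(np.stack([(u-K[0,2])/K[0,0]*d,(v-K[1,2])/K[1,1]*d,d],-1)@T[:3,:3].T+T[:3,3])[d>0]
    # height map, 10 cm cells
    m=(P[:,0]>.1)&(P[:,0]<.9)&(P[:,1]>-.6)&(P[:,1]<.8);P=P[m]
    H=np.full((8,14),-9.);np.maximum.at(H,(((P[:,0]-.1)*10).astype(int),((P[:,1]+.6)*10).astype(int)),P[:,2])
    print(nm);print((H*100).astype(int))
E
```

```text
end [ 0.4698 -0.1763  0.07  ]
mouth [ 0.4655 -0.2846  0.07  ]
poleA [ 0.4651 -0.2933  0.07  ]
ring [ 0.4608 -0.3652  0.07  ]
poleB [ 0.4581 -0.4168  0.07  ]
wingtop [ 0.5153 -0.2714  0.07  ]
wingbot [ 0.4169 -0.2681  0.07  ]
levertip [ 0.4363 -0.256   0.07  ]
yaw 1.522234443548677
top
[[   0    0    0   -4    0    0    0    0  -86  -87  -87  -87  -87  -87]
 [   0    5    6    1   -3   -3  -87  -87  -87  -87  -87  -87  -87  -87]
 [   0    4    6    1    0    0   -3   -4  -87  -87  -87  -87  -87  -87]
 [  51   51    8    9    9   30   30    0   -3  -87  -87  -87  -87  -87]
 [  56   56   52   10    0   30   30   30    1    0  -88  -87  -87  -87]
 [  16   24   23   11   30   30   30   30    6    0 -900  -87  -87  -87]
 [  14   23   23   13   26    3    3 -900 -900 -900 -900 -900 -900  -87]
 [  13    8    2   11    0    4 -900 -900 -900 -900 -900 -900 -900 -900]]
scene
[[   0    0    0   -4    0    1   33    0  -87  -87  -87 -900 -900 -900]
 [   0    4    5    1   -3   -3  -87  -87  -87  -87  -87  -87  -87  -87]
 [   0    0    6    1    0    0   -3   -4  -87  -87  -87  -87  -87  -87]
 [  59   51    8    9    8   30   30    0   -3 -900  -87  -87  -87  -87]
 [  57   54   50   11    0   30   30   30   29    0 -900  -87  -87  -87]
 [  51   24   23   11   30   30   30   30   29   17    0   -3 -900  -87]
 [  19   23   22   30   32   31   30   29 -900 -900    0    0    0 -900]
 [  13   13   13   30   31   31 -900 -900    0    0 -900    0    0    0]]
```

```bash
python3 - <<'E'
import numpy as np
from plant import *
for nm in("top","scene"):
    f=np.load(f"pics/{nm}0.npz");d,K,T=[f[k] for k in "dKT"]
    v,u=np.mgrid[0:400,0:640];P=(np.stack([(u-K[0,2])/K[0,0]*d,(v-K[1,2])/K[1,1]*d,d],-1)@T[:3,:3].T+T[:3,3])
    for lo,hi in((.35,.7),(.2,.35)):
        m=(d>0)&(P[...,2]>lo)&(P[...,2]<hi)&(P[...,0]>.1)&(P[...,0]<.9)&(abs(P[...,1])<.6)
        if nm=="scene": m&=(u>200)
        print(nm,lo,m.sum())
        if m.sum(): 
            print(np.histogram2d(P[m][:,0],P[m][:,1],[np.arange(.3,.75,.05),np.arange(-.6,.45,.1)])[0].astype(int))
            print("u,v",u[m].min(),u[m].max(),v[m].min(),v[m].max())
for z,r in((.42,.36),(.4,.4),(.35,.36)):
    for a,y in((1.28,2.85),(0,1.57),(-.5,1.52)): print(z,r,a,inverse_kinematics([r*np.cos(a),r*np.sin(a),z],[np.pi,0,y]))
E
```

```text
top 0.35 18931
[[   0    0    0    0    0    0    0    0    0    0]
 [   0    0    0    0    0    0    0    0    0    0]
 [ 853    0    0    0    0    0    0    0    0    0]
 [4899 1738    0    0    0    0    0    0    0    0]
 [4065 6134  804    0    0    0    0    0    0    0]
 [  86   53  299    0    0    0    0    0    0    0]
 [   0    0    0    0    0    0    0    0    0    0]
 [   0    0    0    0    0    0    0    0    0    0]]
u,v 370 639 0 147
top 0.2 29907
[[   0    0    0    0    0    0    0    0    0    0]
 [   0    0    0    0    0    0    0    0    0    0]
 [   0    0    0    0    0    0    0    0    0    0]
 [   0    0    0    0    0 1527  475    0    0    0]
 [   0    0    0    0    0 2931 2515  232    0    0]
 [   0    0    0    0    0 3531 2771  635    0    0]
 [   0  948   71    0 1064 3107 2647  753    0    0]
 [   0  708  755    0 1679 1419 1262  389    0    0]]
u,v 0 450 0 172
scene 0.35 12540
[[   0    0    0    0    0    0    0    0    0    0]
 [   0    0    0    0    0    0    0    0    0    0]
 [1704    0    0    0    0    0    0    0    0    0]
 [4798  761
[... 817 characters left out ...]
95]
0.42 0.36 0 [-0.22010627 -0.48842534  1.81915628  0.          1.81086171 -0.21930995]
0.42 0.36 -0.5 [-0.72010627 -0.48842534  1.81915628  0.          1.81086171 -0.66930995]
0.4 0.4 1.28 [ 1.08221296 -0.38974589  1.78862627  0.          1.74271228 -0.19699072]
0.4 0.4 0 [-0.19778704 -0.38974589  1.78862627  0.          1.74271228 -0.19699072]
0.4 0.4 -0.5 [-0.69778704 -0.38974589  1.78862627  0.          1.74271228 -0.64699072]
0.35 0.36 1.28 [ 1.05989373 -0.5039235   1.9568636   0.          1.68865256 -0.21930995]
0.35 0.36 0 [-0.22010627 -0.5039235   1.9568636   0.          1.68865256 -0.21930995]
0.35 0.36 -0.5 [-0.72010627 -0.5039235   1.9568636   0.          1.68865256 -0.66930995]
```

```bash
cat >> h.py <<'E'
YAW=1.522;A=np.array([np.cos(YAW),np.sin(YAW)]);L=np.array([-np.sin(YAW),np.cos(YAW)])
RING=np.array([.4609,-.3645]);MOUTH=np.array([.4652,-.2845]);RPY=[np.pi,0,YAW]
def leg(base,s,t,z): return list(base+A*s+L*t)+[z]   # s along leg from base, t to lever side
E
python3 - <<'E'
from plant import *
from h import *
import time
movep([.36*np.cos(1.28),.36*np.sin(1.28),.42],[np.pi,0,2.85])
movep([.36*np.cos(-.5),.36*np.sin(-.5),.42],RPY)
movep(leg(MOUTH,40,3e-3,.2) if 0 else leg(MOUTH,.040,.003,.2),RPY)
gripper_to(.074,20)
o=observe();print(o["time_s"],o["eef_pos"],o["tcp_rot"],o["opening"],o["ft_force"])
p,d=get_image("wrist");c=get_calibration("wrist")
cv2.imwrite("pics/w1.png",p[:,:,::-1]);print(c["intrinsics"],c["world_from_camera"])
E
```

```text
4.6917 [ 0.46449982 -0.24478702  0.20146926] [3.13944471e+00 1.42573941e-03 1.52182309e+00] 0.07379765257061784 [ 0.27355648 -0.75120791 -0.43256728]
[[309.70691629   0.         317.3614012 ]
 [  0.         309.70691629 201.29603956]
 [  0.           0.           1.        ]] [[ 0.99880886 -0.04765066 -0.01050123  0.46884251]
 [-0.04873609 -0.96375514 -0.2622991  -0.1786346 ]
 [ 0.00237811  0.26249845 -0.96492948  0.34381201]
 [ 0.          0.          0.          1.        ]]
```

View pics/w1.png

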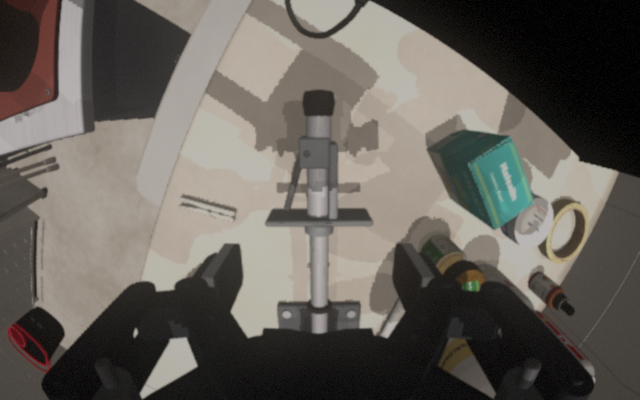

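The wrist view shows the leg centred between the fingers (leg midline u≈319, finger midpoint ≈318). The wing is at v≈217, and the lever is open on the left at (293,185). I'll go down and feel for the wing.

```bash
python3 - <<'E'
from plant import *
from h import *
def st(n):
    o=observe();q=np.array(o["eef_pos"]);e=q[:2]-MOUTH
    print(n,round(o["time_s"],2),q.round(4),"s,t",round(e@A,4),round(e@L,4),"f",np.round(o["ft_force"],2))
print(move_l(leg(MOUTH,.040,.003,.048),.12,max_force=8));st("down")
print(move_l(leg(MOUTH,.018,.003,.048),.02,max_force=2.5));st("contact")
for n in("top","scene"):
    p,d=get_image(n);c=get_calibration(n);np.savez(f"pics/{n}2.npz",p=p,d=d,K=c["intrinsics"],T=c["world_from_camera"])
p,d=get_image("wrist")
t=cv2.resize(np.load("pics/top2.npz")["p"][140:260,230:430,::-1],(790,474),interpolation=cv2.INTER_CUBIC)
cv2.imwrite("pics/t2.png",t)
E
```

```text
False
down 6.16 [ 0.4648 -0.2448  0.0489] s,t 0.0396 0.0023 f [0.1  0.51 0.07]
True
contact 6.78 [ 0.4635 -0.2542  0.0477] s,t 0.0301 0.0031 f [1.06 2.38 2.16]
```

View pics/t2.png

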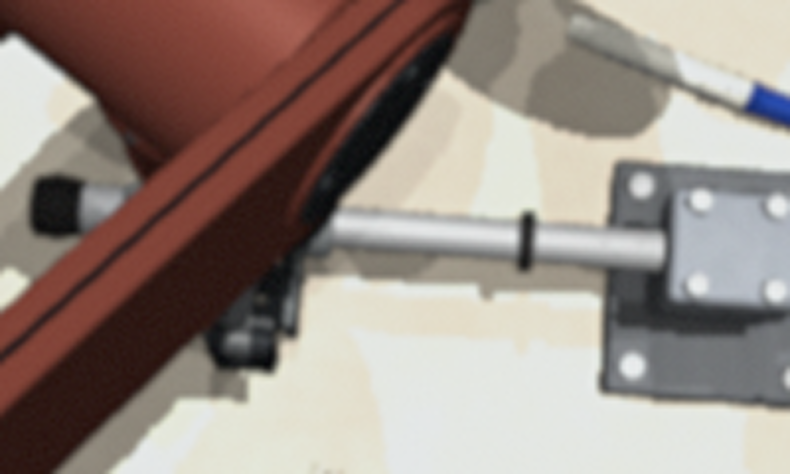

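```bash
python3 - <<'E'
from plant import *
from h import *
def st(n):
    o=observe();q=np.array(o["eef_pos"]);e=q[:2]-RING
    print(n,round(o["time_s"],2),q.round(4),"ring s,t",round(e@A,4),round(e@L,4),"f",np.round(o["ft_force"],2),o["opening"])
move_l(leg(RING,.031,.0015,.048),.06);hold(.2);st("pushed")
p,d=get_image("top");T=p[140:260,230:430,::-1]
p2,_=get_image("scene")
a=cv2.resize(T,(600,360),interpolation=cv2.INTER_CUBIC)
b=cv2.resize(p2[150:310,240:440,::-1],(300,240),interpolation=cv2.INTER_CUBIC)
p3,_=get_image("wrist")
w=cv2.resize(p3[:,:,::-1],(384,240))
cv2.imwrite("pics/t3.png",np.vstack([np.pad(a,((0,0),(0,84),(0,0))),np.hstack([b,w])]))
for n,q in(("top",p),("scene",p2)):
    c=get_calibration(n);np.savez(f"pics/{n}3.npz",p=q,K=c["intrinsics"],T=c["world_from_camera"])
E
```

```text
pushed 8.62 [ 0.4595 -0.3327  0.0471] ring s,t 0.0317 0.0029 f [-1.86  5.17  1.92] 0.07406456129896007
```

View pics/t3.png

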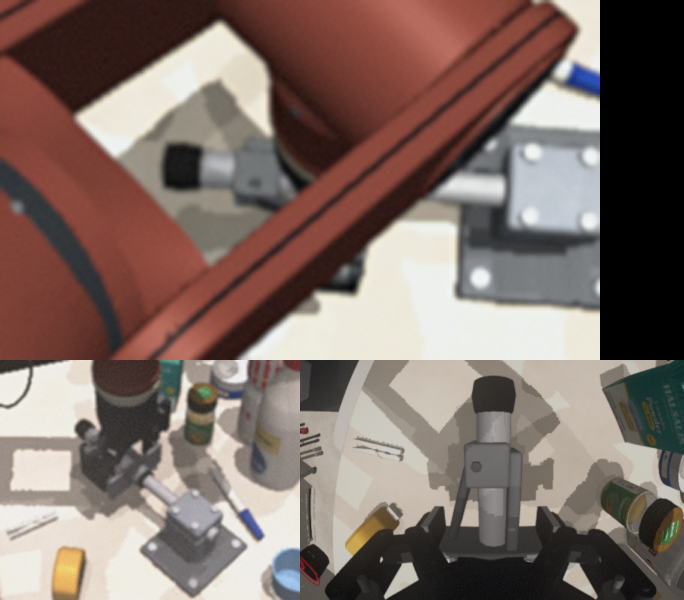

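Comparing rubber-edge pixels gives about 79.8 mm of travel against 80–81 mm needed. I'll check the mouth and ring directly in the scene view.

```bash
python3 - <<'E'
import numpy as np,cv2
from h import *
f=np.load("pics/scene3.npz");p=f["p"];g=np.load("pics/scene0.npz")["p"]
z=lambda q:cv2.resize(q[200:260,300:365,::-1],(390,360),interpolation=cv2.INTER_CUBIC)
cv2.imwrite("pics/s3.png",np.hstack([z(g),z(p)]))
K,T=f["K"],f["T"]
r=np.linalg.solve(T,[*RING,.07,1]);print("ring face px",(K@(r[:3]/r[2]))[:2])
r=np.linalg.solve(T,[*(RING+A*.01),.07,1]);print("+10mm",(K@(r[:3]/r[2]))[:2])
E
```

```text
ring face px [336.14453204 228.22513264]
+10mm [332.65425473 225.34976805]
```

View pics/s3.png

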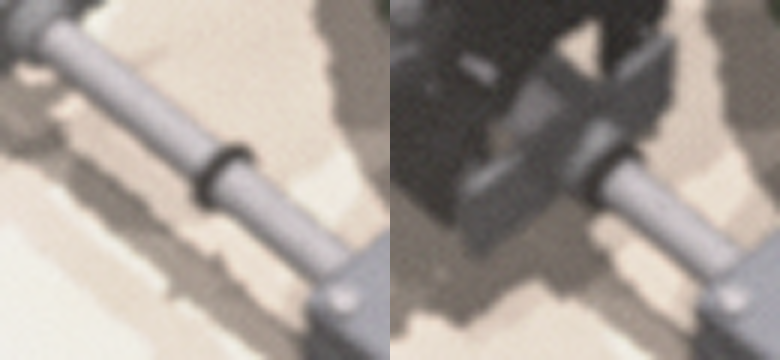

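The ring hasn't moved and the collar now sits right against it (crop ≈(605,165)). Next I'll centre laterally, close part way, check, then squeeze.

```bash
python3 - <<'E'
from plant import *
from h import *
def st(n):
    o=observe();q=np.array(o["eef_pos"]);e=q[:2]-RING;f=np.array(o["ft_force"])
    print(n,round(o["time_s"],2),"ring s,t,z",round(e@A,4),round(e@L,4),q[2].round(4),"f_s,f_t,fz",round(f[:2]@A,2),round(f[:2]@L,2),round(f[2],2),"op",round(o["opening"],4),o["grasp_force"])
    return e@L
move_l(leg(RING,.0305,-.0010,.048),.03);t=st("centred")
gripper_to(.056,20);t=st("half")
move_l(leg(RING,.0305,-.0010-(t-.0005),.048),.03);st("recentred")
gripper_to(.030,40);st("shut");hold(.3);st("shut+")
E
```

```text
centred 9.02 ring s,t,z 0.0317 0.0006 0.0467 f_s,f_t,fz 5.06 2.79 -0.01 op 0.0739 2.6657433807849884
half 9.33 ring s,t,z 0.0309 -0.0015 0.0481 f_s,f_t,fz 5.66 -2.7 2.36 op 0.056 5.435731143224984
recentred 9.58 ring s,t,z 0.031 0.0005 0.0481 f_s,f_t,fz 5.45 -1.37 2.33 op 0.0561 3.0411840981105343
shut 9.94 ring s,t,z 0.0291 0.0012 0.051 f_s,f_t,fz 5.76 10.9 22.99 op 0.0309 28.533133305609226
shut+ 10.24 ring s,t,z 0.0291 0.0012 0.051 f_s,f_t,fz 6.03 9.56 23.11 op 0.0306 28.73948782682419
```

```bash
python3 - <<'E'
from plant import *
from h import *
def st(n):
    o=observe();q=np.array(o["eef_pos"]);e=q[:2]-RING;f=np.array(o["ft_force"])
    print(n,round(o["time_s"],2),"ring s,t,z",round(e@A,4),round(e@L,4),q[2].round(4),"f_s,f_t,fz",round(f[:2]@A,2),round(f[:2]@L,2),round(f[2],2),"op",round(o["opening"],4),o["grasp_force"])
move_l(leg(RING,.0310,.0018,.050),.02);hold(.3);st("adj")
w,_=get_image("wrist");s,_=get_image("scene");t,_=get_image("top")
z=lambda q,a,b,c,d,w,h:cv2.resize(q[a:b,c:d,::-1],(w,h),interpolation=cv2.INTER_CUBIC)
cv2.imwrite("pics/f.png",np.hstack([z(w,10,210,220,420,400,400),np.vstack([z(s,200,260,300,365,390,200),z(t,170,220,270,370,390,200)])]))
E
```

```text
adj 10.8 ring s,t,z 0.0307 0.0014 0.0512 f_s,f_t,fz 5.71 2.9 10.37 op 0.0304 29.88168136915192
```

View pics/f.png

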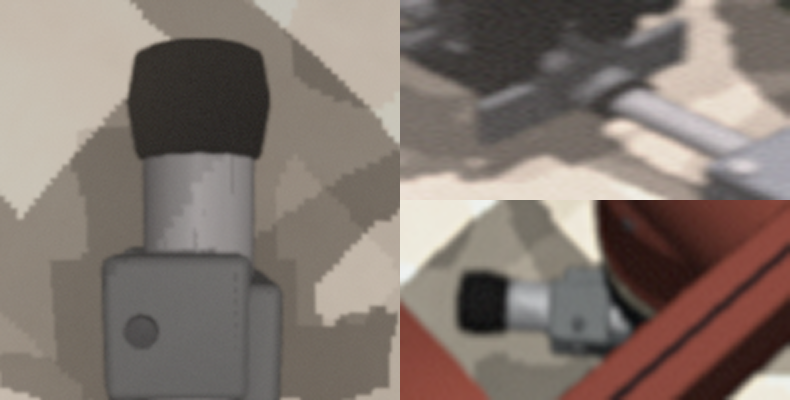

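The rubber edge is still at u≈297.4 in the top view, so the leg is still at the ring. The lever no longer sticks out in the wrist view, and the grip is about 30 N and balanced. I'm handing it in.

```bash
python3 -c "
from plant import *
hold(.3);o=observe();print(o['time_s'],o['grasp_force'],o['joint_velocities']);print(job_done())"
```

```text
11.25 29.88340325653553 [ 0.00044206 -0.00147535  0.00159801  0.00037505  0.00035593 -0.00020833]
the job is handed in; nothing more can be done
None
```

I handed the job in at about 11 s with the arm still holding: the leg's mouth is about 1 mm from the ring by the camera measurements, and the lever looks shut, gripped with the cheek at about 30 N. The ring shows no movement and the gripper went near none of the loose items; the interface returned no verdict.

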